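# Pin the hold-down bar of a carver's jig

## Robot

A 6-joint arm with a two-finger parallel gripper is mounted at the origin on the work surface. World frame = base frame: x ahead of the robot, y to its left, z up, the work surface at z = 0. Lengths are in m, angles in rad, forces in N, time in s.
With the tool pointing down it reaches from about 0.35 to 0.775 m from the base axis. Payload 5.5 kg.
Tool frame: the origin (TCP) lies midway between the tips of the shut fingers; the grasp point (between the pads) lies behind it (env.grip_point_offset is the z of the grasp point in the tool frame, in m); z points along the fingers, y is the direction in which the jaws open and shut (so a half turn about z gives the same grasp; the last joint's range is limited). The gripper opens to 85 mm and grips with 20 to 120 N. Pads are 22 mm wide; open, the fingers measure 114 mm over their backs; the gripper's body (76 mm by 85 mm) begins 54 mm behind the grasp point. The pads swing forward as they close: fully open they stand 13 mm farther back than shut.
Start: joints at [-1.436, 0.313, 0.046, 1.304, 0, 1.431], TCP at [0.156, -0.553, 0.231] pointing down, gripper open.
Joint ranges: [-2.76, 2.76], [-0.86, 1.69], [-1.03, 1.26], [-2.2, 2.34], [-1.47, 1.5], [-3.14, 3.14]. Speed limits (rad/s): [2.57, 2.57, 3.14, 3.14, 3.14, 3.14].

## Interface

Orientations are given as a unit quaternion [w, x, y, z].
In Python, from workcell import env, viewer gives the robot as it stands. The module is installed in compiled form; this text tells all that it offers.
- The arm moves only by the shell command python3 -m inch 'ROWS' [OPENING] [FORCE]. ROWS is JSON, a list of rows, each a list of 2 entries, a list of its own where there are three numbers: the shift along the tool's x, y, z in m, then the turn about the tool's z in degrees. In form: [[[tx, ty, tz], spin], ...]. A call has 1 to 5 rows; each row is the pose to reach, as a shift and turn from the pose measured when the call began, along the tool's axes at that moment; what a row does not reach only later rows make up. A row lasts 1/12 s, in which the tool goes at most 41.7 mm and 7.16 degrees, less where a joint would pass 70% of its speed; a pose out of reach is approached as far as the arm can. A call with a gripper value outside its range is refused whole. OPENING is the closure, from 0 (fully open) to 1 (shut), set as the call begins (- or left out, the last holds). The fingers move at their own pace and stop on an object; FORCE is the grip in N (left out, the last holds). Time passes only in rows, so rows that repeat a pose let the fingers close. It gives the time, the measured TCP pose, the force and the opening at its end, in the units of the state.
- env.get_state(): the state, without advancing time (a new reading comes with each control period).
- viewer.read_camera(name): name is "scene" or "top"; returns a dict with "image" (480x640x3 uint8, red, green, blue), "depth" (480x640 float32, m along the optical axis (not along the pixel's ray), 0 where there is no reading), "vertical_fov" (degrees; the focal length in pixels is half the picture's height over the tangent of half this angle, whatever the lens; pixels are square), "cx", "cy" (the principal point, pixels), "R" (3x3) and "t" (3): a world point X has camera coordinates R X + t. Camera axes: x right, y down, z forward; pixel columns grow to the right and rows downward; lengths in m; the calibration is good to about 2 mm. A picture is of the moment at which its call begins.
- env.hand_in(): hands the job in, once; it reports no verdict.
The state is a dict: "clock": time; "joint_pos": joint angles; "qvel": joint speeds; "tau": joint torques, N m; "tcp_pos": TCP position; "orientation": TCP orientation; "wrist_force": force on the tool from outside, world axes, zero at the start; "ft_torque": the same for the moment, N m; "finger_gap": finger opening in m.
Only numpy, scipy, OpenCV 4.12 (cv2) and the standard library are available. Lean on these libraries where they do the work, as an engineer would, in place of code of your own. Each camera call takes 0.05 s, during which the arm holds its last target. There are 200 camera calls.

## Task

Lock the carving blank in its jig: swing the steel hold-down bar across the blank until its end stops in the fork, then take the steel pin from the wooden tool block and push it down through the fork and the bar until its collar sits flat on the fork. Leave the two wood-handled tools standing in the block, and let go of everything at the end.

Things in the scene. Friction and masses are not known exactly. Their poses are not given: they have to be found in the camera images.
- jig: Fixed wooden jig board, 170 (x) x 310 (y) x 18 mm, origin at the centre of its underside. The fork stands at its +y end, the bar's hinge at its -y end, a blank lies between, below the bar. The fork: two steel plates 12 mm thick, 62 (x) x 50 mm (y), 26 mm apart, the lower one's underside 62 mm above the table; a web closes its +x side up to the upper plate's top; the bar swings in from the -x side.
- fork_hole (a point): Centre of the hole's mouth on the fork's top face, 112 mm above the table, 105 mm from the jig's origin along its y. Axes as the jig's, z up. Both plates and the bar's end have vertical 21 mm holes, in line when the bar is closed. A spring ball in the lower plate's hole grips the pin: it does not drop home, push it (about 3 to 15 N) over the last 15 mm or so.
- bar_hinge (a point): Point on the bar's vertical hinge axis, at mid-thickness of the bar, 86 mm above the table, at the other end of the jig from the fork. Same axes as the jig.
- bar_grip (a point): Middle of the upright round wooden knob (25 mm diameter, 46 mm tall, from 93 to 139 mm above the table) on the bar, 130 mm from the hinge axis. The flat steel bar is 34 mm wide (38 mm at its end), 14 mm thick, its top 93 mm above the table, its hole 210 mm from the hinge. This frame turns with the bar: y points along it from the hinge to the holed end.
- bar (a joint): Hinge of the hold-down bar, rad: 0 = closed against its stop with its hole in line with the fork's; positive = swung out to the open side of the fork (counter-clockwise from above), up to 1.3. It stays where it is left; turning it takes about 1 to 3 N at the knob.
- pin_grip (a point): Middle of the grip of the all-steel pin: round, 22 mm diameter, 38 mm tall, its top 19 mm above this point; z points from the pin's tip to its top. Under the grip is a collar, 32 mm diameter, 8 mm thick. Mass about 0.16 kg. At the start the pin stands in any one of the block's three holes, its collar resting on the block's top, this point 112 mm above the table.
- pin_shoulder (a point): Centre of the flat underside of the pin's collar, 27 mm below pin_grip along the pin's axis; it meets fork_hole when the pin is seated. Below it is the round shank, 16 mm diameter and 72 mm long, tapering over its last 14 mm to 6 mm at the tip.
- pin_tip (a point): Lower end of the pin's shank, 72 mm below pin_shoulder.
- block: Fixed wooden tool block, 75 (x) x 200 (y) x 85 mm tall, origin at the centre of its underside on the table. Three vertical 22 mm holes in a row along its y axis, 65 mm apart, the middle one at its centre.
- gouge_mid (a point): Middle of the waisted round wooden handle (up to 34 mm diameter, 68 mm tall, above the block) of a carving gouge standing loose in one of the block's holes; to be left standing.
- rasp_mid (a point): Middle of the mushroom-shaped wooden handle (up to 38 mm diameter, 60 mm tall, above the block) of a rasp standing loose in one of the block's holes; to be left standing.
There are look-alikes about, which are no part of the job. What is shaped like the part that bears pin_grip but blue is not meant.

How it is judged:
By the outcome, as a careful person would: the job done as asked, in the order asked, and still so for the second after the job is handed in, with the robot touching nothing.
It also fails if it takes over 70 s, if anything falls off the work surface, if the arm or the gripper's body presses on something with over 40 N, if the wrist force passes 120 N, or if a joint passes its speed limit or range.

## Working session

There is one attempt and no reset: what is moved stays moved. The work goes in short steps, Python scripts to look and compute and a shell command to move; the robot and the scene stay as the last step left them, time stands still between calls to the robot, and variables do not carry over. Pictures are saved under pics/ and viewed, on a budget of 10 in all, crops included, one or two more only if the job needs it, and the job is handed in when it is done.

```bash
mkdir -p pics; cat > h.py <<'E'
import numpy as np, cv2
from workcell import env, viewer
def cam(n):
    d=viewer.read_camera(n); d['f']=240/np.tan(np.radians(d['vertical_fov'])/2); return d
def save(d,p): cv2.imwrite(p,d['image'][:,:,::-1])
def cloud(d):
    v,u=np.mgrid[:480,:640]; z=d['depth']
    P=np.stack([(u-d['cx'])/d['f']*z,(v-d['cy'])/d['f']*z,z],-1)
    W=(P-d['t'])@d['R']; W[z==0]=np.nan; return W
def ray(d,u,v,z):
    # world point on pixel ray at height z
    r=np.array([(u-d['cx'])/d['f'],(v-d['cy'])/d['f'],1])@d['R']; c=-d['t']@d['R']
    return c+r*(z-c[2])/r[2]
E
python3 - <<'E'
from h import *
import pickle
for n in('scene','top'):
    d=cam(n); save(d,f'pics/{n}0.png'); pickle.dump(d,open(n+'0.pkl','wb'))
    print(n,d['vertical_fov'],d['cx'],d['cy'],-d['t']@d['R'],d['R'][2])
s=env.get_state(); print(s, env.grip_point_offset)
E
```

```text
scene 50.53802551103108 326.93011484513386 226.65959333469743 [ 0.95560123 -0.55652772  0.77289898] [-0.46681385  0.51920041 -0.71590206]
top 55.58311389515025 323.4794850204203 239.8404722253953 [ 0.37878987 -0.08974441  0.9644636 ] [ 0.18405513 -0.00573686 -0.98289918]
{'clock': 0.1, 'joint_pos': array([-1.43558950e+00,  3.13925463e-01,  4.50918445e-02,  1.30357854e+00,
        3.85780639e-06,  1.43120331e+00]), 'qvel': array([-0.00030618, -0.00306276,  0.00281608, -0.00050384, -0.00024099,
        0.00020241]), 'tau': array([ 1.59560343e-03, -4.81724739e+01,  2.99245352e+01,  1.27431244e-02,
       -2.32005650e-04, -1.76443478e-05]), 'tcp_pos': array([ 0.15596375, -0.55298077,  0.23049763]), 'orientation': array([-8.07911731e-04,  9.90575148e-01,  1.36967961e-01,  3.70073635e-06]), 'wrist_force': array([1.00206199, 0.55730261, 0.38572461]), 'ft_torque': array([ 0.00775713, -0.00853811,  0.01999822]), 'finger_gap': 0.08519233649381895} -0.0187
```

View pics/top0.png

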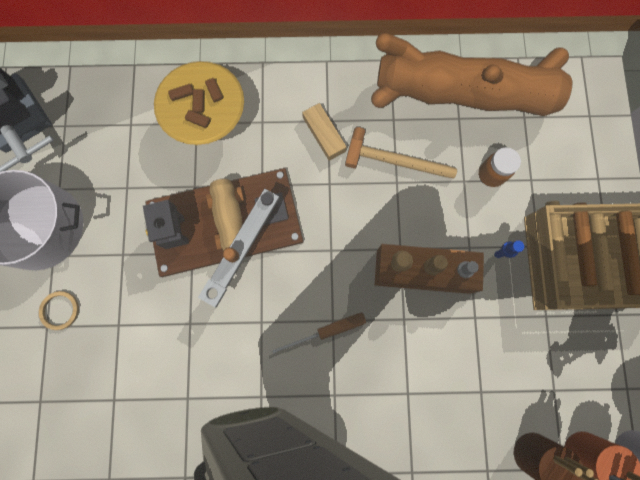

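View pics/scene0.png

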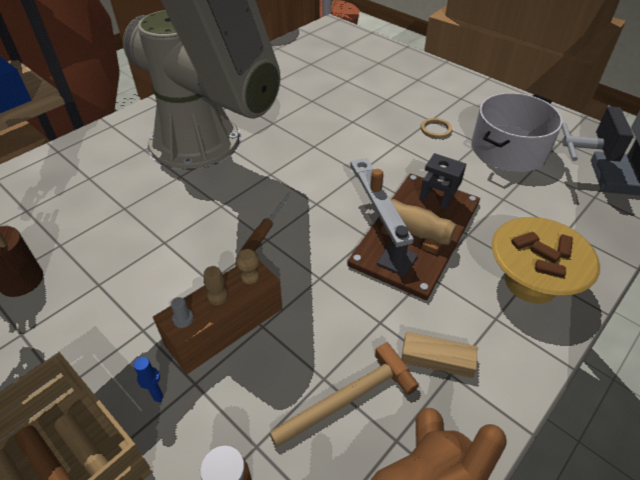

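The top view shows the jig (fork hole near (161,222), hinge near (268,198), knob near (230,254), and bar end hole near (211,293)). It also shows the block with its tools at (402,262) and (438,265). The steel pin is at (468,268), and the blue look-alike at (512,247) lies loose.

```bash
cat > m.py <<'E'
from h import *
import pickle
T=pickle.load(open('top0.pkl','rb')); S=pickle.load(open('scene0.pkl','rb'))
for n,d in(('top',T),('scene',S)):
    W=cloud(d).reshape(-1,3); C=d['image'].reshape(-1,3)
    def sel(c,r,z0,z1):
        m=(np.hypot(W[:,0]-c[0],W[:,1]-c[1])<r)&(W[:,2]>z0)&(W[:,2]<z1); return W[m]
    def rect(p,l):
        r=cv2.minAreaRect(p[:,:2].astype(np.float32)); print(n,l,len(p),np.round(r[0],4),np.round(r[1],4),round(r[2],1),'med z',np.round(np.median(p[:,2]),4),'mean',p.mean(0).round(4))
    g=lambda u,v,z: ray(T,u,v,z)
    rect(sel(g(222,222,.018),.19,.012,.024),'board')
    rect(sel(g(161,222,.112),.045,.106,.118),'forktop')
    rect(sel(g(268,198,.093),.03,.088,.13),'hinge')
    rect(sel(g(230,254,.139),.03,.133,.145),'knobtop')
    rect(sel(g(211,293,.093),.03,.088,.098),'barend')
    rect(sel(g(468,268,.131),.03,.125,.137),'pintop')
    rect(sel(g(430,268,.085),.12,.08,.09),'blocktop')
    for q in((438,265,.153),(402,262,.15)): rect(sel(g(*q),.03,.12,.17),'tool')
print(g(161,222,.112),g(268,198,.093),g(211,293,.093),g(230,254,.139),g(468,268,.131))
def crop(d,u,v,w,k): 
    return cv2.resize(d['image'][v-w:v+w,u-w:u+w,::-1],(k,k),interpolation=cv2.INTER_CUBIC)
cv2.imwrite('pics/crop1.png',np.hstack([crop(T,165,225,30,260),crop(T,240,250,60,260),crop(T,468,268,30,260)]))
E
python3 m.py
```

```text
top board 6444 [0.6027 0.118 ] [0.1711 0.3102] 12.8 med z 0.0186 mean [0.5968 0.1105 0.0186]
top forktop 917 [0.5841 0.2212] [0.0729 0.051 ] 13.0 med z 0.1123 mean [0.5835 0.2203 0.1122]
top hinge 365 [0.6223 0.0178] [0.0349 0.0443] 58.5 med z 0.0945 mean [0.6214 0.0164 0.0967]
top knobtop 132 [0.5128 0.08  ] [0.0227 0.0225] 2.1 med z 0.1387 mean [0.5129 0.0796 0.1383]
top barend 411 [0.4477 0.1183] [0.0382 0.0481] 60.0 med z 0.0935 mean [0.447  0.1184 0.0935]
top pintop 117 [ 0.4798 -0.3672] [0.0206 0.0209] 60.8 med z 0.1313 mean [ 0.4794 -0.3667  0.1312]
top blocktop 2999 [ 0.4867 -0.3036] [0.2009 0.0756] 83.8 med z 0.086 mean [ 0.4846 -0.3026  0.0859]
top tool 263 [ 0.4856 -0.3017] [0.03   0.0286] 73.6 med z 0.1523 mean [ 0.485  -0.2999  0.1492]
top tool 338 [ 0.4936 -0.2382] [0.036  0.0365] 43.5 med z 0.1436 mean [ 0.4922 -0.2368  0.1423]
scene board 5476 [0.6008 0.1178] [0.171  0.3147] 12.7 med z 0.0188 mean [0.6155 0.0922 0.0189]
scene forktop 597 [0.5827 0.2205] [0.073  0.0541] 11.6 med z 0.1125 mean [0.5841 0.2182 0.1121]
scene hinge 350 [0.6216 0.0164] [0.0345 0.0443] 59.2 med z 0.0945 mean [0.6247 0.0117 0.0967]
scene knobtop 83 [0.5131 0.0788] [0.0215 0.0194] 41.4 med z 0.1384 mean [0.5141 0.0779 0.1382]
scene barend 247 [0.445  0.1187] [0.0402 0.0521] 62.0 med z 0.0936 mean [0.4449 0.1182 0.0934]
scene pintop 164 [ 0.4776 -0.3674] [0.0216 0.0217] 72.6 med z 0.1313 mean [ 0.4797 -0.3683  0.1308]
scene blocktop 3462 [ 0.485  -0.3025] [0.2016 0.078 ] 83.7 med z 0.0858 mean [ 0.4921 -0.3137  0.0857]
scene tool 440 [ 0.4877 -0.304 ] [0.0286 0.0284] 25.6 med z 0.147 mean [ 0.4911 -0.3063  0.1443]
scene tool 417 [ 0.4949 -0.2404] [0.037  0.0321] 61.4 med z 0.1416 mean [ 0.498  -0.2425  0.1399]
[0.57946348 0.21602818 0.112     ] [0.628479   0.01331071 0.093     ] [0.44329574 0.12144472 0.093     ] [0.51040331 0.07727729 0.139     ] [ 0.47675901 -0.35968801  0.131     ]
```

View pics/crop1.png

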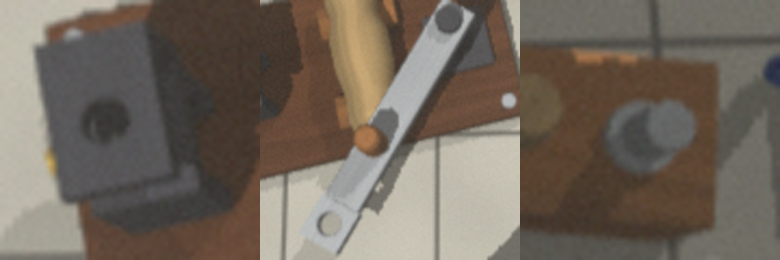

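```bash
cat > go.py <<'E'
# usage: go.py x y z psi(deg, yaw of tool x) -> shift/turn in tool axes
import sys; from h import *
from scipy.spatial.transform import Rotation as R
s=env.get_state(); r=R.from_quat(s['orientation'],scalar_first=True); M=r.as_matrix()
psi=np.degrees(np.arctan2(M[1,0],M[0,0]))
print('t',round(s['clock'],2),'tcp',s['tcp_pos'].round(4),'psi',psi.round(2),'tilt',M[2].round(3),'F',s['wrist_force'].round(1),'gap',round(s['finger_gap'],4),'q',s['joint_pos'].round(2))
if len(sys.argv)>3:
    x=[float(a) for a in sys.argv[1:]]
    print('shift',(M.T@(np.array(x[:3])-s['tcp_pos'])).round(4), 'spin',((psi-x[3]+180)%360-180).round(2) if len(x)>3 else 0)
E
for i in 1 2 3 4; do python3 -m inch '[[[0.026,-0.026,0],0],[[0.052,-0.051,0],0],[[0.077,-0.077,0],0],[[0.103,-0.102,0],0],[[0.129,-0.128,0],0]]' | tail -1; done
for i in 1 2 3; do python3 -m inch '[[[0,0,0],-7],[[0,0,0],-14],[[0,0,0],-21],[[0,0,0],-28],[[0,0,0],-30]]' | tail -1; done
python3 go.py 0.513 0.0795 0.112 105
```

```text
finger_gap: 0.0855
finger_gap: 0.0854
finger_gap: 0.0851
finger_gap: 0.0858
finger_gap: 0.0856
finger_gap: 0.0857
finger_gap: 0.0853
t 3.02 tcp [0.5144 0.0868 0.229 ] psi 106.65 tilt [ 0.004 -0.004 -1.   ] F [-0.1  0.6  0.7] gap 0.0853 q [ 0.01  0.21 -0.09  1.27  0.    1.29]
shift [-0.007 -0.003  0.117] spin 1.65
```

```bash

python3 -m inch '[[[-0.007,-0.003,0.03],0],[[-0.007,-0.003,0.06],0],[[-0.007,-0.003,0.09],0],[[-0.007,-0.003,0.115],0],[[-0.007,-0.003,0.125],0]]'
python3 -m inch '[[[0,0,0],0],[[0,0,0],0],[[0,0,0],0],[[0,0,0],0],[[0,0,0],0]]' 1 30 | tail -1
python3 -m inch '[[[0,0,0],0],[[0,0,0],0],[[0,0,0],0],[[0,0,0],0],[[0,0,0],0]]' | tail -1
python3 go.py 0.5969 0.1424 0.104 105
```

```text
clock: 3.43
tcp_pos: [0.5101, 0.0795, 0.1002]
orientation: [-0.005, 0.597, 0.802, -0.002]
wrist_force: [-2.2, 0.3, 0.5]
finger_gap: 0.0854
finger_gap: 0.0254
finger_gap: 0.0237
t 4.27 tcp [0.5119 0.0795 0.102 ] psi 106.65 tilt [ 0.004 -0.006 -1.   ] F [ 0.4 -0.1 -2.9] gap 0.0237 q [-0.    0.29 -0.32  0.97  0.    1.28]
shift [ 0.0359  0.0995 -0.0024] spin 1.65
```

```bash

python3 -m inch '[[[0.0075,0.0085,0],0],[[0.0149,0.0185,0],0],[[0.0204,0.0278,0],0],[[0.0256,0.0385,0],0],[[0.0297,0.0491,0],0]]' | grep -v ori
python3 go.py 0.5969 0.1424 0.104 105

```

```text
clock: 4.68
tcp_pos: [0.5462, 0.1242, 0.1018]
wrist_force: [-11.6, 7.4, 8.5]
finger_gap: 0.024
t 4.68 tcp [0.5462 0.1242 0.1018] psi 106.65 tilt [ 0.01  -0.013 -1.   ] F [-11.6   7.4   8.5] gap 0.024 q [ 0.08  0.37 -0.2   1.01  0.01  1.36]
shift [ 0.003   0.0538 -0.0028] spin 1.65
```

```bash

python3 -m inch '[[[0,0.008,0],0],[[0,0.015,0],0],[[0.001,0.025,0],0],[[0.003,0.035,0],0],[[0.003,0.045,0],0]]' | grep -v ori
python3 go.py 0.5983 0.1427 0.104 105

```

```text
clock: 5.1
tcp_pos: [0.5861, 0.1423, 0.1017]
wrist_force: [-6.2, 4.6, 4.0]
finger_gap: 0.0242
t 5.1 tcp [0.5861 0.1423 0.1017] psi 106.7 tilt [ 0.014 -0.016 -1.   ] F [-6.2  4.6  4. ] gap 0.0242 q [ 0.1   0.45 -0.08  1.06  0.01  1.38]
shift [-0.0031  0.0117 -0.0025] spin 1.7
```

```bash

python3 -m inch '[[[-0.001,0.004,0],0],[[-0.002,0.008,0],0],[[-0.003,0.012,0],0],[[-0.003,0.014,0],0],[[-0.003,0.014,0],0]]' | grep -v ori
python3 go.py 0.5983 0.1427 0.104 105
python3 - <<'E'
from h import *
d=cam('top'); save(d,'pics/t1.png'); c=d['image'][170:300,110:310,::-1]; cv2.imwrite('pics/t1c.png',cv2.resize(c,(800,520),interpolation=cv2.INTER_CUBIC))
E
```

```text
clock: 5.52
tcp_pos: [0.5952, 0.1447, 0.1017]
wrist_force: [-16.0, 3.4, 9.6]
finger_gap: 0.0241
t 5.52 tcp [0.5952 0.1447 0.1017] psi 106.74 tilt [ 0.019 -0.024 -1.   ] F [-16.    3.4   9.6] gap 0.0241 q [ 0.1   0.47 -0.04  1.08  0.01  1.38]
shift [-0.0027  0.0023 -0.0025] spin 1.74
```

View pics/t1c.png

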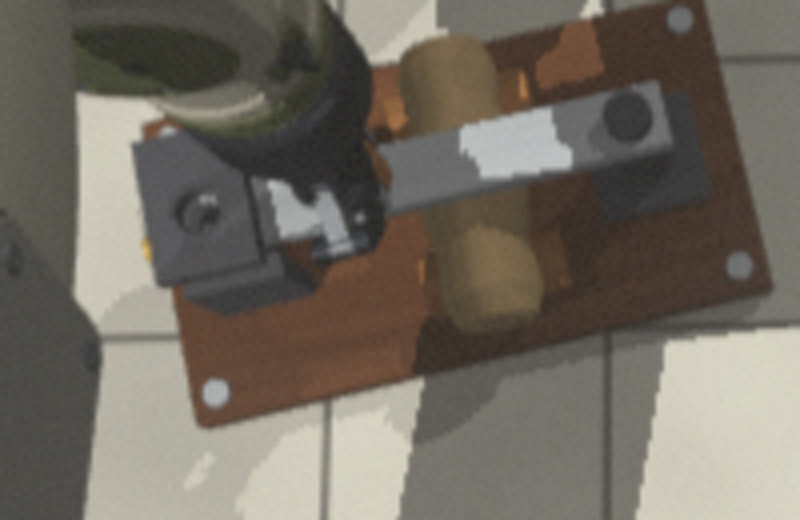

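The bar lies across the blank with its end inside the fork. A bright patch of bar still shows in the fork hole at about crop (207,213), so I'll press on to the stop.

```bash

python3 -m inch '[[[-0.002,0.003,0],0],[[-0.003,0.006,0],0],[[-0.003,0.009,0],0],[[-0.003,0.009,0],0]]' | grep -v ori
python3 -m inch '[[[0,0.002,0],0],[[0,0.005,0],0],[[0,0.005,0],0]]' | grep -v ori
python3 go.py 0.5983 0.1427 0.104 105
python3 - <<'E'
from h import *
d=cam('top'); save(d,'pics/t2.png'); c=d['image'][200:250,130:200,::-1]; cv2.imwrite('pics/t2c.png',cv2.resize(c,(560,400),interpolation=cv2.INTER_CUBIC))
E
```

```text
clock: 5.9
tcp_pos: [0.595, 0.1449, 0.1015]
wrist_force: [-27.3, -0.3, 17.4]
finger_gap: 0.024
clock: 6.15
tcp_pos: [0.5948, 0.1449, 0.1015]
wrist_force: [-16.6, -5.7, 9.7]
finger_gap: 0.0238
t 6.15 tcp [0.5948 0.1449 0.1015] psi 106.75 tilt [ 0.023 -0.051 -0.998] F [-16.6  -5.7   9.7] gap 0.0238 q [ 0.1   0.49 -0.01  1.12  0.01  1.38]
shift [-0.003   0.0026 -0.0027] spin 1.75
```

View pics/t2c.png

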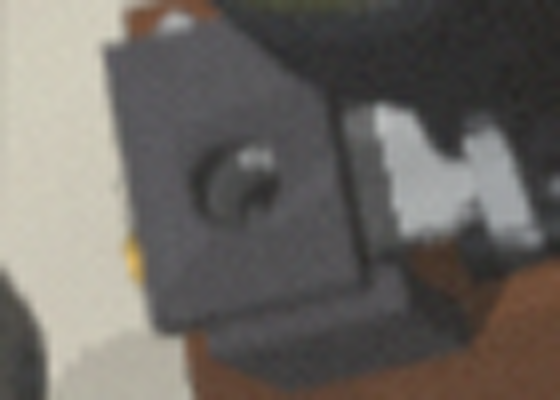

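The bar no longer moves under 27 N, so it is on its stop. Now I'll release it and look at the tilt.

```bash

python3 -m inch '[[[0,0,0],0],[[0,0,0],0],[[0,0,0],0],[[0,0,0],0]]' 0.4 | grep -v ori
python3 go.py 
python3 -m inch '[[[0,0,-0.02],0],[[0,0,-0.05],0],[[0,0,-0.08],0],[[0,0,-0.11],0],[[0,0,-0.13],0]]' 0 | grep -v ori
python3 go.py 0.4785 -0.367 0.23 105
```

```text
clock: 6.53
tcp_pos: [0.5956, 0.1449, 0.1018]
wrist_force: [-0.7, 0.6, 0.4]
finger_gap: 0.0512
t 6.53 tcp [0.5956 0.1449 0.1018] psi 106.74 tilt [ 0.023 -0.049 -0.999] F [-0.7  0.6  0.4] gap 0.0512 q [ 0.1   0.49 -0.01  1.12  0.01  1.38]
clock: 6.95
tcp_pos: [0.6039, 0.144, 0.2349]
wrist_force: [0.7, -0.2, 0.1]
finger_gap: 0.0855
t 6.95 tcp [0.6039 0.144  0.2349] psi 106.75 tilt [ 0.022 -0.045 -0.999] F [ 0.7 -0.2  0.1] gap 0.0855 q [0.1  0.45 0.25 1.42 0.01 1.38]
shift [-0.4531 -0.2674  0.0066] spin 1.75
```

```bash

for i in 1 2 3; do python3 -m inch '[[[-0.030,-0.018,0.0005],0],[[-0.060,-0.036,0.001],0],[[-0.091,-0.053,0.001],0],[[-0.121,-0.071,0.002],0],[[-0.151,-0.089,0.002],0]]' 0.5 | tail -1; done
for i in 1 2; do python3 -m inch '[[[0,0,0],-7],[[0,0,0],-14],[[0,0,0],-21],[[0,0,0],-28],[[0,0,0],-32]]' | tail -1; done
python3 go.py 0.479 -0.3675 0.17 170.7
```

```text
finger_gap: 0.0429
finger_gap: 0.0425
finger_gap: 0.043
finger_gap: 0.0428
finger_gap: 0.0428
t 9.03 tcp [ 0.4795 -0.3731  0.2308] psi 171.44 tilt [ 0.045 -0.001 -0.999] F [-0.6  0.1  0.6] gap 0.0428 q [-0.78  0.41  0.19  1.38 -0.03 -0.63]
shift [-0.0014  0.0055  0.0608] spin 0.74
```

```bash

python3 -m inch '[[[-0.001,0.0055,0.02],0],[[-0.001,0.0055,0.04],0],[[-0.001,0.0055,0.06],0],[[-0.001,0.0055,0.061],0]]' | tail -1
python3 go.py 0.479 -0.3675 0.098 171
python3 - <<'E'
from h import *
a=[]
for n,(v,u) in(('top',(240,420)),('scene',(220,120))):
    d=cam(n); save(d,f'pics/{n}3.png'); a.append(cv2.resize(d['image'][v:v+130,u:u+130,::-1],(400,400),interpolation=cv2.INTER_CUBIC))
cv2.imwrite('pics/c3.png',np.hstack(a))
E
```

```text
finger_gap: 0.0425
t 9.37 tcp [ 0.4772 -0.3661  0.166 ] psi 171.45 tilt [ 0.05   0.003 -0.999] F [ 0.2  1.5 -0.3] gap 0.0425 q [-0.77  0.43  0.05  1.24 -0.03 -0.62]
shift [-0.0053 -0.0013  0.0678] spin 0.45
```

View pics/c3.png

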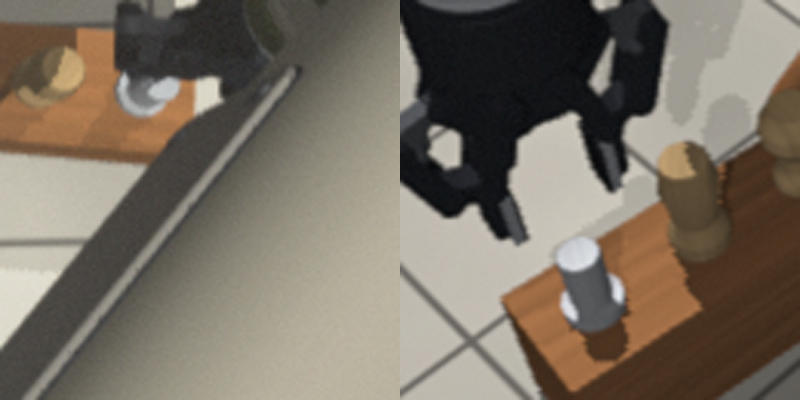

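The gripper is above the pin with the jaws along the row, and the inner finger clears the gouge handle (right panel: pin at (580,275), gouge at (690,190)). Now I'll descend.

```bash

python3 -m inch '[[[-0.004,-0.001,0.015],0],[[-0.005,-0.001,0.03],0],[[-0.005,-0.001,0.045],0],[[-0.005,-0.001,0.058],0],[[-0.005,-0.001,0.066],0]]' | grep -v ori
python3 go.py 0.479 -0.3675 0.098 171
```

```text
clock: 9.88
tcp_pos: [0.4806, -0.3691, 0.1035]
wrist_force: [-0.1, -0.6, -0.7]
finger_gap: 0.0426
t 9.88 tcp [ 0.4806 -0.3691  0.1035] psi 171.44 tilt [ 0.045 -0.    -0.999] F [-0.1 -0.6 -0.7] gap 0.0426 q [-0.77  0.47 -0.04  1.1  -0.03 -0.62]
shift [0.0016 0.0013 0.0056] spin 0.44
```

```bash

python3 -m inch '[[[0.001,0.001,0.003],0],[[0.0015,0.0015,0.005],0],[[0.0015,0.0015,0.005],0]]' | grep -v ori
python3 -m inch '[[[0,0,0],0],[[0,0,0],0],[[0,0,0],0],[[0,0,0],0],[[0,0,0],0]]' 1 70 | grep -v ori
python3 -m inch '[[[0,0,0],0],[[0,0,0],0],[[0,0,0],0],[[0,0,0],0]]' | grep -v ori
python3 go.py 0.479 -0.3675 0.15 171
```

```text
clock: 10.13
tcp_pos: [0.4795, -0.3677, 0.0994]
wrist_force: [-0.7, 0.2, 0.3]
finger_gap: 0.0428
clock: 10.55
tcp_pos: [0.4802, -0.3682, 0.1008]
wrist_force: [0.2, 0.8, 5.5]
finger_gap: 0.0201
clock: 10.88
tcp_pos: [0.4802, -0.3682, 0.1008]
wrist_force: [0.5, -0.0, 0.9]
finger_gap: 0.0203
t 10.88 tcp [ 0.4802 -0.3682  0.1008] psi 171.44 tilt [ 0.042 -0.003 -0.999] F [ 0.5 -0.   0.9] gap 0.0203 q [-0.77  0.46 -0.06  1.08 -0.03 -0.62]
shift [ 0.0034  0.0004 -0.0491] spin 0.44
```

```bash

python3 -m inch '[[[0.001,0,-0.015],0],[[0.002,0,-0.035],0],[[0.002,0,-0.055],0],[[0.003,0,-0.075],0],[[0.004,0,-0.085],0]]' | grep -v ori
python3 -m inch '[[[0.001,0,-0.02],0],[[0.002,0,-0.045],0],[[0.003,0,-0.07],0],[[0.004,0,-0.085],0],[[0.004,0,-0.085],0]]' | grep -v ori
python3 go.py 0.5785 0.2205 0.27 171
```

```text
clock: 11.3
tcp_pos: [0.4804, -0.3684, 0.1879]
wrist_force: [0.2, -0.6, -1.8]
finger_gap: 0.0199
clock: 11.72
tcp_pos: [0.4808, -0.369, 0.2762]
wrist_force: [0.3, -0.4, -1.3]
finger_gap: 0.0203
t 11.72 tcp [ 0.4808 -0.369   0.2762] psi 171.43 tilt [ 0.036 -0.007 -0.999] F [ 0.3 -0.4 -1.3] gap 0.0203 q [-0.77  0.4   0.27  1.47 -0.03 -0.62]
shift [-0.009   0.5975  0.0017] spin 0.43
```

```bash

for i in 1 2 3 4; do python3 -m inch '[[[-0.0005,0.030,0],0],[[-0.001,0.060,0],0],[[-0.001,0.090,0.001],0],[[-0.002,0.120,0.001],0],[[-0.002,0.147,0.001],0]]' | tail -1; done
python3 -m inch '[[[0,0,0],0],[[0,0,0],0],[[0,0,0],0]]' | tail -1
python3 go.py 0.5785 0.2205 0.27 171
python3 - <<'E'
from h import *
import pickle
a=[]
for n in('top','scene'):
    d=cam(n); save(d,f'pics/{n}4.png'); pickle.dump(d,open(n+'4.pkl','wb'))
    q=d['R']@np.array([.5785,.2205,.14])+d['t']; u=int(d['f']*q[0]/q[2]+d['cx']); v=int(d['f']*q[1]/q[2]+d['cy']); print(n,u,v)
    u=min(max(u,65),575); v=min(max(v,65),415)
    a.append(cv2.resize(d['image'][v-65:v+65,u-65:u+65,::-1],(400,400),interpolation=cv2.INTER_CUBIC))
cv2.imwrite('pics/c4.png',np.hstack(a))
E
```

```text
finger_gap: 0.02
finger_gap: 0.0199
finger_gap: 0.0198
finger_gap: 0.0199
finger_gap: 0.0199
t 13.63 tcp [0.5727 0.2182 0.2578] psi 171.52 tilt [ 0.05  -0.008 -0.999] F [ 0.7  0.4 -1.6] gap 0.0199 q [0.23 0.43 0.28 1.47 0.01 0.38]
shift [-0.0048  0.003  -0.0125] spin 0.52
top 153 219
scene 445 153
```

View pics/c4.png

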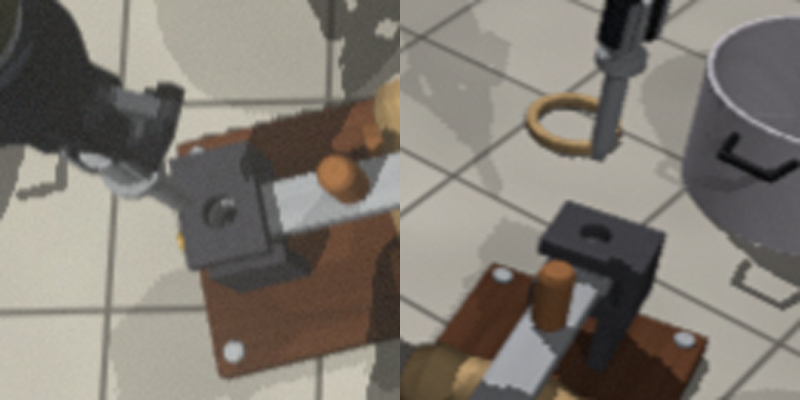

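The pin hangs above the fork. Its tip is near scene pixel (444,138) and the fork hole near (444,164), and the bar is in the fork. Next I'll measure the pin axis against the hole, and the bar angle.

```bash
python3 - <<'E'
from h import *
import pickle
T,S=[pickle.load(open(n+'4.pkl','rb')) for n in('top','scene')]
print('hole',ray(T,159.2,222.3,.112).round(4),ray(S,444,164,.112).round(4))
for n,d in(('top',T),('scene',S)):
    W=cloud(d).reshape(-1,3)
    k=W[(np.hypot(W[:,0]-.597,W[:,1]-.1424)<.03)&(W[:,2]>.134)&(W[:,2]<.145)]
    r=cv2.minAreaRect(k[:,:2].astype(np.float32)); print(n,'knob',np.round(r[0],4),np.round(r[1],4))
    f=W[(np.hypot(W[:,0]-.582,W[:,1]-.221)<.05)&(W[:,2]>.106)&(W[:,2]<.118)]
    r=cv2.minAreaRect(f[:,:2].astype(np.float32)); print(n,'fork',np.round(r[0],4),np.round(r[1],4),r[2])
    for z in np.arange(.165,.26,.01):
        p=W[(np.hypot(W[:,0]-.575,W[:,1]-.2185)<.035)&(abs(W[:,2]-z)<.005)]
        if len(p)>3:
            c=-d['t']@d['R']; v=p.mean(0)-c; v=v[:2]/np.hypot(*v[:2])
            print(n,round(z,3),len(p),p.mean(0).round(4),'ext',np.ptp(p[:,:2]@[-v[1],v[0]]).round(4),'front',(p[:,:2]@v).min().round(4), 'mid perp', ((p[:,:2]@[-v[1],v[0]]).max()/2+(p[:,:2]@[-v[1],v[0]]).min()/2).round(4), v.round(3))
E
```

```text
hole [0.5789 0.2194 0.112 ] [0.58   0.2214 0.112 ]
top knob [0.5963 0.1417] [0.0215 0.0212]
top fork [0.5845 0.2211] [0.0736 0.0514] 12.913254737854004
top 0.185 14 [0.5685 0.2133 0.1862] ext 0.0148 front 0.4797 mid perp -0.3686 [0.531 0.848]
top 0.195 23 [0.5682 0.2123 0.1948] ext 0.0147 front 0.4796 mid perp -0.3688 [0.531 0.847]
top 0.205 25 [0.568  0.213  0.2049] ext 0.0153 front 0.4792 mid perp -0.3694 [0.53  0.848]
top 0.215 25 [0.5686 0.2123 0.2149] ext 0.0143 front 0.4804 mid perp -0.3683 [0.532 0.847]
top 0.225 11 [0.5682 0.2116 0.2224] ext 0.0096 front 0.4801 mid perp -0.3682 [0.532 0.847]
top 0.245 55 [0.5636 0.212  0.2468] ext 0.028 front 0.4684 mid perp -0.3726 [0.522 0.853]
top 0.255 56 [0.5611 0.2146 0.2522] ext 0.0189 front 0.4633 mid perp -0.3731 [0.514 0.858]
scene knob [0.5958 0.1401] [0.0198 0.0218]
scene fork [0.583  0.2203] [0.0733 0.0546] 12.252289772033691
scene 0.175 11 [0.5717 0.2145 0.1769] ext 0.0095 front -0.0656 mid perp -0.6076 [-0.446  0.895]
scene 0.185 24 [0.5717 0.2122 0.1854] ext 0.0141 front -0.0685 mid perp -0.6063 [-0.447  0.895]
scene 0.195 36 [0.5729 0.2124 0.1945] ext 0.015 front -0.0688 mid perp -0.6072 [-0.446  0.895]
scene 0.205 35 [0.5723 0.2124 0.2044] ext 0.0153 front -0.0693 mid perp -0.6073 [-0.446  0.895]
scene 0.215 37 [0.5727 0.2121 0.2147] ext 0.0152 front -0.07 mid perp -0.6072 [-0.446  0.895]
scene 0.225 41 [0.5727 0.2123 0.2249] ext 0.0155 front -0.069 mid perp -0.6073 [-0.446  0.895]
scene 0.235 29 [0.5735 0.2115 0.2344] ext 0.0139 front -0.0696 mid perp -0.6077 [-0.445  0.895]
scene 0.245 54 [0.5762 0.208  0.2467] ext 0.0305 front -0.0765 mid perp -0.608 [-0.445  0.896]
scene 0.255 79 [0.5752 0.2107 0.253 ] ext 0.03 front -0.0779 mid perp -0.6074 [-0.444  0.896]
```

```bash

python3 -m inch '[[[-0.003,0.002,0],0],[[-0.0065,0.004,0],0],[[-0.007,0.004,0.01],0],[[-0.0075,0.004,0.02],0],[[-0.0075,0.004,0.03],0]]' | tail -1
python3 -m inch '[[[0,0,0],0],[[0,0,0],0]]' | tail -1
python3 go.py 0.5797 0.2212 0.205 171
```

```text
finger_gap: 0.0198
finger_gap: 0.0201
t 14.32 tcp [0.5787 0.2195 0.2255] psi 171.38 tilt [ 0.052 -0.008 -0.999] F [ 0.2  0.1 -1.9] gap 0.0201 q [0.23 0.45 0.23 1.4  0.01 0.38]
shift [-0.0018  0.002   0.0204] spin 0.38
```

```bash

python3 -m inch '[[[-0.001,0.002,0.005],0],[[-0.002,0.002,0.012],0],[[-0.002,0.002,0.02],0],[[-0.002,0.002,0.027],0],[[-0.002,0.002,0.032],0]]' | grep -v ori
python3 go.py 0.5797 0.2212 0.16 171
python3 - <<'E'
from h import *
a=[]
for n in('top','scene'):
    d=cam(n); save(d,f'pics/{n}5.png')
    u,v={'top':(153,219),'scene':(445,153)}[n]
    a.append(cv2.resize(d['image'][v-45:v+45,u-45:u+45,::-1],(400,400),interpolation=cv2.INTER_CUBIC))
cv2.imwrite('pics/c5.png',np.hstack(a))
E
```

```text
clock: 14.73
tcp_pos: [0.5788, 0.2212, 0.1921]
wrist_force: [-0.7, -0.1, -2.1]
finger_gap: 0.0201
t 14.73 tcp [0.5788 0.2212 0.1921] psi 171.39 tilt [ 0.053 -0.009 -0.999] F [-0.7 -0.1 -2.1] gap 0.0201 q [0.23 0.46 0.16 1.33 0.01 0.38]
shift [-0.0026  0.0005  0.032 ] spin 0.39
```

View pics/c5.png

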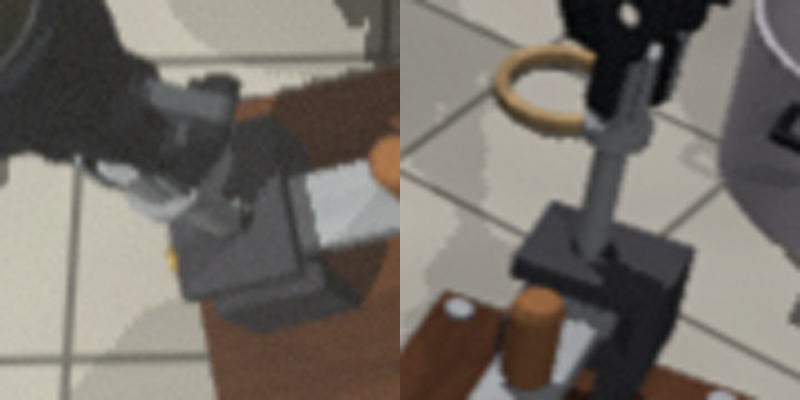

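The tip is in the fork hole (right panel near (592,255)) and there is no contact force. I'll continue down.

```bash

python3 -m inch '[[[0,0,0.006],0],[[-0.001,0,0.012],0],[[-0.001,0,0.018],0],[[-0.002,0,0.023],0],[[-0.002,0,0.027],0]]' | grep -v ori
python3 go.py 0.5797 0.2212 0.145 171
```

```text
clock: 15.25
tcp_pos: [0.5789, 0.2206, 0.164]
wrist_force: [-0.1, 0.9, -2.1]
finger_gap: 0.0202
t 15.25 tcp [0.5789 0.2206 0.164 ] psi 171.38 tilt [ 0.055 -0.009 -0.998] F [-0.1  0.9 -2.1] gap 0.0202 q [0.23 0.47 0.11 1.27 0.01 0.38]
shift [-0.0018  0.0009  0.0189] spin 0.38
```

```bash

python3 -m inch '[[[0,0,0.004],0],[[-0.001,0,0.009],0],[[-0.001,0,0.013],0],[[-0.001,0,0.017],0],[[-0.001,0,0.020],0]]' | grep -v ori
python3 go.py 0.5797 0.2212 0.128 171
```

```text
clock: 15.67
tcp_pos: [0.5794, 0.2195, 0.1444]
wrist_force: [-0.6, -3.8, 0.9]
finger_gap: 0.0197
t 15.67 tcp [0.5794 0.2195 0.1444] psi 171.35 tilt [ 0.053 -0.011 -0.999] F [-0.6 -3.8  0.9] gap 0.0197 q [0.23 0.48 0.08 1.22 0.01 0.38]
shift [-0.001   0.0019  0.0163] spin 0.35
```

```bash

python3 -m inch '[[[0,-0.001,0.003],0],[[-0.001,-0.0015,0.006],0],[[-0.001,-0.0015,0.009],0],[[-0.001,-0.0015,0.012],0]]' | grep -v ori
python3 go.py 0.5797 0.2212 0.128 171
```

```text
clock: 16.0
tcp_pos: [0.5805, 0.2185, 0.1334]
wrist_force: [1.1, -0.3, 5.5]
finger_gap: 0.0202
t 16.0 tcp [0.5805 0.2185 0.1334] psi 171.36 tilt [ 0.05  -0.009 -0.999] F [ 1.1 -0.3  5.5] gap 0.0202 q [0.23 0.48 0.06 1.19 0.01 0.38]
shift [0.0009 0.0026 0.0054] spin 0.36
```

```bash

python3 -m inch '[[[0,0,0.003],0],[[0,0,0.006],0],[[0,0,0.008],0],[[0,0,0.008],0]]' | grep -v ori
python3 go.py 0.5797 0.2212 0.128 171
```

```text
clock: 16.33
tcp_pos: [0.5807, 0.2186, 0.1277]
wrist_force: [-2.3, -2.9, 14.1]
finger_gap: 0.02
t 16.33 tcp [0.5807 0.2186 0.1277] psi 171.36 tilt [ 0.048 -0.008 -0.999] F [-2.3 -2.9 14.1] gap 0.02 q [0.23 0.48 0.04 1.18 0.01 0.38]
shift [ 0.0014  0.0024 -0.0002] spin 0.36
```

```bash

python3 -m inch '[[[0,0,0.003],0],[[0,0,0.005],0],[[0,0,0.006],0],[[0,0,0.006],0]]' | grep -v ori
python3 - <<'E'
from h import *
import pickle
a=[]
for n in('top','scene'):
    d=cam(n); save(d,f'pics/{n}6.png')
    u,v={'top':(153,219),'scene':(445,153)}[n]
    a.append(cv2.resize(d['image'][v-45:v+45,u-45:u+45,::-1],(400,400),interpolation=cv2.INTER_CUBIC))
cv2.imwrite('pics/c6.png',np.hstack(a))
E
```

```text
clock: 16.67
tcp_pos: [0.5808, 0.2186, 0.1276]
wrist_force: [-9.0, -4.5, 32.3]
finger_gap: 0.0202
```

View pics/c6.png

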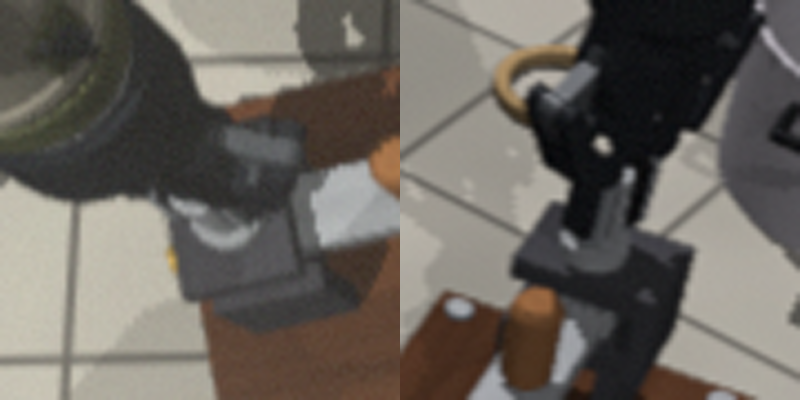

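The collar sits on the fork (right panel near (595,255)), and at 32 N the height holds at 0.1276 m. Next I'll release and withdraw straight up.

```bash

python3 -m inch '[[[0,0,0],0],[[0,0,0],0],[[0,0,0],0],[[0,0,0],0]]' 0.4 | grep -v ori
python3 -m inch '[[[0.001,0,-0.015],0],[[0.002,0,-0.035],0],[[0.003,0,-0.06],0],[[0.004,0,-0.085],0],[[0.005,0,-0.11],0]]' | grep -v ori
for i in 1 2; do python3 -m inch '[[[0.02,-0.03,0],0],[[0.04,-0.06,0],0],[[0.06,-0.09,0],0],[[0.08,-0.12,0],0],[[0.08,-0.12,0],0]]' | tail -1; done
python3 go.py
python3 - <<'E'
from h import *
T=cam('top'); S=cam('scene'); save(T,'pics/top7.png'); save(S,'pics/scene7.png')
for n,d in(('top',T),('scene',S)):
    W=cloud(d).reshape(-1,3)
    def top(c,r,z0,z1,l):
        p=W[(np.hypot(W[:,0]-c[0],W[:,1]-c[1])<r)&(W[:,2]>z0)&(W[:,2]<z1)]
        if len(p)>4: print(n,l,len(p),np.round(cv2.minAreaRect(p[:,:2].astype(np.float32))[0],4),'medz',np.median(p[:,2]).round(4))
    top((.5787,.22),.02,.15,.18,'pin top (expect z .158)')
    top((.5787,.22),.02,.117,.124,'collar top (.120)')
    top((.5965,.141),.03,.134,.145,'knob')
    top((.487,-.302),.025,.12,.17,'gouge'); top((.494,-.239),.025,.12,.17,'rasp')
cv2.imwrite('pics/c7.png',np.hstack([cv2.resize(T['image'][174:264,108:208,::-1],(400,360),interpolation=cv2.INTER_CUBIC),cv2.resize(S['image'][108:198,395:495,::-1],(400,360),interpolation=cv2.INTER_CUBIC)]))
E
```

```text
clock: 17.1
tcp_pos: [0.5803, 0.2187, 0.1264]
wrist_force: [0.5, 0.9, -1.0]
finger_gap: 0.0514
clock: 17.52
tcp_pos: [0.5797, 0.2195, 0.236]
wrist_force: [0.3, 0.0, -0.3]
finger_gap: 0.0511
finger_gap: 0.0512
finger_gap: 0.0513
t 18.35 tcp [0.3766 0.0012 0.2444] psi 170.99 tilt [ 0.057 -0.011 -0.998] F [-0.4  0.3  0.2] gap 0.0513 q [-0.2  -0.03 -0.33  1.33 -0.01 -0.04]
top knob 117 [0.5963 0.1418] medz 0.139
top gouge 263 [ 0.4857 -0.3018] medz 0.1528
top rasp 338 [ 0.4937 -0.2383] medz 0.1438
scene pin top (expect z .158) 94 [0.579  0.2168] medz 0.1576
scene collar top (.120) 80 [0.5798 0.2145] medz 0.1205
scene knob 82 [0.5978 0.1403] medz 0.1387
scene gouge 438 [ 0.4874 -0.3041] medz 0.1472
scene rasp 418 [ 0.4947 -0.2398] medz 0.142
```

View pics/c7.png

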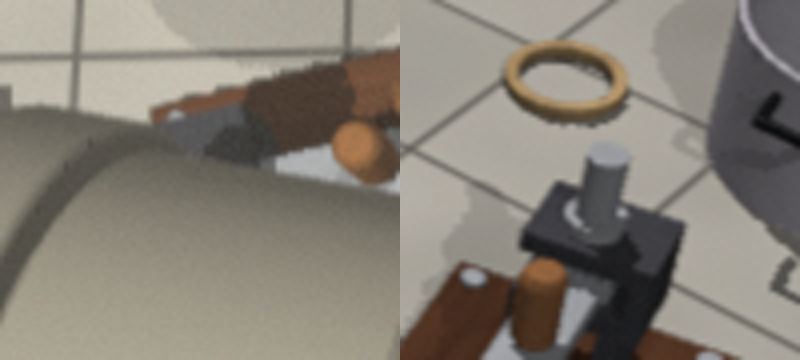

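The pin stands upright with its collar flat on the fork (right panel, collar near (597,215)). Its measured heights match a seated pin, and both tools are still in place.

```bash
python3 -c "
from workcell import env
print(env.hand_in())"
```

```text
the job is handed in; nothing more can be done
None
```

The job is done and handed in at about 18.5 s, well inside the 70 s limit.

- **Bar:** I swung it by its knob until it stopped moving; it held still under a push of about 27 N. The last reading puts the knob within about 2 mm of its computed closed position, about 0.5° short by angle, which is within the camera error.
- **Pin:** I took the steel pin from the block's end hole and pushed it through the fork and the bar. The spring ball resisted with roughly 7 N. The pin then stopped solid under 32 N of wrist force. After I let go, its top measured 157.6 mm (158 expected when seated) and its collar top 120.5 mm (120 expected). It looks upright.
- **Tools and gripper:** The gouge and rasp stand where they were, within 1 mm. The gripper is open and clear, with no contact force.

Two things were not perfect:

- **Tool tilt:** Pushing the bar against its stop left the tool tilted about 3° for the rest of the job. I turned the jaws so the pin still hung upright, which the depth images confirmed.
- **Last check:** The arm hid the fork from the top camera, so the final seating check rests on the scene camera and the press reading alone.

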